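Lock a circuit board in the bench holder by its L-slot pin

ROBOT

A 6-joint arm with a two-finger parallel gripper is mounted at the origin on the work surface. World frame = base frame: x ahead of the robot, y to its left, z up, the work surface at z = 0. Lengths are in m, angles in rad, forces in N, time in s.
With the tool pointing down it reaches from about 0.425 to 0.95 m from the base axis. Payload 3.5 kg.
Tool frame: the origin (TCP) lies on the centre line of the jaws, within the pads' length; the fingertips stand 8 mm ahead of it and the grasp point (between the pads) lies 11 mm behind it; z points along the fingers, y is the line along which they close (so a half turn about z gives the same grasp; the last joint's range is limited). The gripper opens to 85 mm and grips with 20 to 120 N. Pads are 22 mm wide; open, the fingers measure 114 mm over their backs; the gripper's body (76 mm by 85 mm) begins 54 mm behind the grasp point. The pads swing forward as they close: fully open they stand 13 mm farther back than shut.
Start: joints at [0.982, 0.286, 1.577, -0, 1.279, -0.15], TCP at [0.287, 0.611, 0.239] pointing down, gripper open.
Joint ranges: [-2.77, 2.77], [-0.9, 2.22], [0.21, 2.48], [-1.53, 4.67], [0.24, 2.81], [-2.84, 2.84]. Speed limits (rad/s): [2.79, 2.79, 3.14, 3.14, 3.14, 3.14].

INTERFACE

Orientations are given as a unit quaternion [x, y, z, w].
In Python, from plant import ctrl gives the robot as it stands. The module is installed in compiled form; this text tells all that it offers.
- The arm moves only by the tool send_rows, never from a script. Its argument "steps" is a list of rows, each a list of 5 numbers: the shift along the tool's x, y, z in m, then the turn about the tool's z in degrees, then the opening, from -1 (shut) to 1 (fully open). A call has 1 to 12 rows; each row is the pose to reach, as a shift and turn from the pose commanded when the call began, along the tool's axes at that moment; what a row does not reach only later rows make up. A row lasts 1/10 s, in which the tool goes at most 50 mm and 8.59 degrees, less where a joint would pass 70% of its speed; a pose out of reach is approached as far as the arm can. A call with a gripper value outside its range is refused whole. The fingers move at their own pace and stop on an object; "squeeze" is the grip in N (left out, the last holds). Time passes only in rows, so rows that repeat a pose let the fingers close. It gives the time, the measured TCP pose, the force, the opening and the grip force at its end, in the units of the state.
- ctrl.get_state(): the state, without advancing time (a new reading comes with each control period).
- ctrl.read_camera(name): name is "side" or "top" or "wrist"; returns the picture (400x640x3 uint8, red, green, blue); there is no depth.
- ctrl.calibration(name): a dict with "intrinsics" (3x3 intrinsics, pixels), "k1" (the pictures are not rectified: a ray, as slopes to the right and down, at radius r is drawn at 1 + k1 r^2 times it, then the intrinsics apply), "extrinsics" (4x4, takes a point from world to camera coordinates); the wrist camera has in their place "tool_from_camera" (4x4, takes a point from camera to tool coordinates, whose origin is the TCP and whose axes are the flange's). Camera axes: x right, y up, looking along -z (the intrinsics and any distortion apply to the point x, -y, -z); pixel columns grow to the right and rows downward; lengths in m; the calibration is good to about 2 mm. A picture is of the moment at which its call begins: read the wrist's pose just before it. calibration takes no time and is no camera call.
- ctrl.sign_off(): hands the job in; it is judged then, once.
The state is a dict: "time": time; "qpos": joint angles; "dq": joint speeds; "joint_efforts": joint torques, N m; "eef_pos": TCP position; "tcp_rot": TCP orientation; "contact_force": force on the tool from outside, world axes, zero at the start; "wrist_torque": the same for the moment, N m; "opening": opening from 0.0 (shut) to 1.0 (fully open); "finger_force": force on a finger pad.
Only numpy, scipy, OpenCV 4.12 (cv2) and the standard library are available. Lean on these libraries where they do the work, as an engineer would, in place of code of your own. Each camera call takes 0.05 s, during which the arm holds its last target. There are 200 camera calls.

TASK

Lock the circuit board into its holder: gently push the black-headed pin along the long leg of its L-shaped slot, which drives the sliding jaw and the board against the fixed jaw, then round the corner and along the side leg fully to its end, so that the jaw cannot come back. Only push it with the fingertips or the outside of the fingers: do not pinch it, do not touch the board, leave the bottle, jar and tweezers where they are, and back away clear of everything when it is locked.

Things in the scene. Friction and masses are not known exactly. Their poses are not given: they have to be found in the camera images.
- holder: Circuit board holder fixed to the bench: aluminium and dark steel, 185 x 124 mm (x by y), top plate 22 mm above the bench. Origin: on the bench under its middle; x runs along the slot's long leg towards the board, y to the left, z up. In the plate (x -95 to 15, y -55 to 55 mm) is a 15 mm wide L-shaped slot. The fixed jaw's face is at x 62.5, its top 32 mm above the bench.
- slot_start (a point): Rear end of the slot's long leg, for the pin's axis: holder frame x -70, y 18 mm, on the plate's top. From here the centre line runs straight to slot_corner, then at right angles to slot_end. The shank has 1.5 mm of play each way, so the axis can stop 1.5 mm past each of these points.
- slot_corner (a point): Corner of the slot, for the pin's axis: holder frame x -15, y 18 mm, on the plate's top, 22 mm above the bench.
- slot_end (a point): End of the slot's side leg, for the pin's axis: holder frame x -15, y -22 mm (40 mm to the holder's -y from the corner), on the plate's top. At the start the sliding jaw hides the side leg from above. The pin stands here when locked.
- pin_head (a point): Middle of the pin: upright black head, 20 mm diameter, 25 to 58 mm above the bench, steel band near its top, thin steel collar 25 mm wide at its foot. This point is on its axis, 40 mm above the bench. Its 12 mm shank goes down through the slot into a cross slide below: it stays upright and cannot come out. About 1 N of friction, no spring; starts in the long leg's first half, stays where left.
- jaw (a joint): Travel of the sliding jaw along the holder's +x in m: 0 is fully open, about 0.030 is closed on the board. It has 2 N of friction, no spring, and stays where it is left. The pin's head pushes it from behind.
- jaw_mid (a point): Middle of the top of the sliding jaw: steel bar lying across the plate, 16 mm thick (x), 123 mm long (y), top 32 mm above the bench. This point is 8 mm ahead of its rear face, which the pin's head pushes. With the pin at the corner or in the side leg the bar is right in front of the head: keep fingers beside the head higher than 34 mm above the bench.
- board: Green circuit board with cans and chips, 50 (x) x 90 (y) x 4 mm, 7 mm with chips, about 60 g, loose on the holder between the jaws, underside 22 mm above the bench. Origin: centre of its underside. It starts 6 to 10 mm short of the fixed jaw; locked, its origin is at about x 37 mm in the holder's frame.
- bottle: Small upright green bottle with orange cap, 42 mm in diameter, 95 mm tall, beside the holder. Origin: centre of its underside. To be left alone.
- jar: Small amber glass jar with a steel lid, 48 mm in diameter, 42 mm tall, beside the holder on the other side. Origin: centre of its underside. To be left alone.
- tweezers: Steel tweezers, 131 mm long along their x, 8 mm high, lying on the bench beyond the holder. Origin: underside, near their middle. To be left alone.
Things that resemble listed ones, but are neither listed nor needed, are in the scene too. Several things have the shape of the holder; the one meant has the colours described above. Of the things shaped like the board, the green one is meant.

How it is judged:
By the outcome, as a careful person would: the job done as asked, in the order asked, and still so for the second after the job is handed in, with the robot touching nothing.
It also fails if it takes over 38 s, if anything falls off the work surface, if the arm or the gripper's body presses on something with over 40 N, if the wrist force passes 120 N, or if a joint passes its speed limit or range.

## Working session

There is one attempt and no reset: what is moved stays moved. The work goes in short steps, Python scripts to look and compute and a tool call to move; the robot and the scene stay as the last step left them, time stands still between calls to the robot, and variables do not carry over. Pictures are saved under pics/ and viewed, at most 10 in all, crops included, and the job is handed in when it is done.

Besides the shell and the picture viewer there is one more tool, called after "Emit:" as a command line: name --pt "numbers of a row" for each row, then --argument value for the rest. send_rows: Moves the arm, as the interface text tells. Its arguments: {"type":"object","properties":{"steps":{"type":"array","items":{"type":"array","items":{"type":"number"}}},"squeeze":{"type":"number"}},"required":["steps"]}

```bash
mkdir -p pics; cat > h.py <<'E'
import numpy as np, cv2
from scipy.spatial.transform import Rotation as R
from plant import ctrl
def save(img,n): cv2.imwrite(f'pics/{n}.png',img[:,:,::-1])
def cam(name,st=None):
    c=ctrl.calibration(name);K=np.array(c['intrinsics']);k=c['k1']
    if name=='wrist':
        T=np.eye(4);T[:3,:3]=R.from_quat(st['tcp_rot']).as_matrix();T[:3,3]=st['eef_pos']
        W=T@np.array(c['tool_from_camera'])
    else: W=np.linalg.inv(np.array(c['extrinsics']))
    return K,k,W
def onplane(cm,uv,z):
    K,k,W=cm
    p=cv2.undistortPoints(np.array(uv,float).reshape(-1,1,2),K,np.array([k,0,0,0.])).reshape(-1,2)
    d=np.c_[p[:,0],-p[:,1],-np.ones(len(p))]@W[:3,:3].T
    o=W[:3,3]
    return o+d*((z-o[2])/d[:,2])[:,None]
def proj(cm,P):
    K,k,W=cm;E=np.linalg.inv(W);P=np.atleast_2d(P)@E[:3,:3].T+E[:3,3]
    s=np.c_[P[:,0]/-P[:,2],-P[:,1]/-P[:,2]];s=s*(1+k*(s**2).sum(1))[:,None]
    return s@K[:2,:2].T+K[:2,2]
E
python3 - <<'E'
from h import *
st=ctrl.get_state();print(st['eef_pos'],st['tcp_rot'],st['time'])
a=ctrl.read_camera('top');b=ctrl.read_camera('side');
save(a,'top0');save(b,'side0')
for n in('top','side'):print(cam(n))
E
```

```text
[0.28636233 0.6105247  0.23794728] [ 2.17619904e-01  9.76032893e-01 -1.09240877e-03 -4.18857278e-04] 0.0
(array([[415.44718434,   0.        , 315.00789595],
       [  0.        , 415.44718434, 196.13183647],
       [  0.        ,   0.        ,   1.        ]]), -0.10202037492354464, array([[-0.00319652,  0.99293254, -0.11863703,  0.52143289],
       [-0.99992953, -0.00181734,  0.0117316 ,  0.06200589],
       [ 0.01143309,  0.11866617,  0.99286838,  0.74927159],
       [ 0.        ,  0.        ,  0.        ,  1.        ]]))
(array([[364.31887878,   0.        , 326.56345672],
       [  0.        , 364.31887878, 203.6864415 ],
       [  0.        ,   0.        ,   1.        ]]), -0.0450884429064494, array([[ 0.96454887,  0.15482791, -0.2137143 ,  0.40742817],
       [-0.26318124,  0.50442675, -0.8223681 , -0.61926767],
       [-0.01952232,  0.84945981,  0.52729206,  0.48886489],
       [ 0.        ,  0.        ,  0.        ,  1.        ]]))
```

View pics/top0.png

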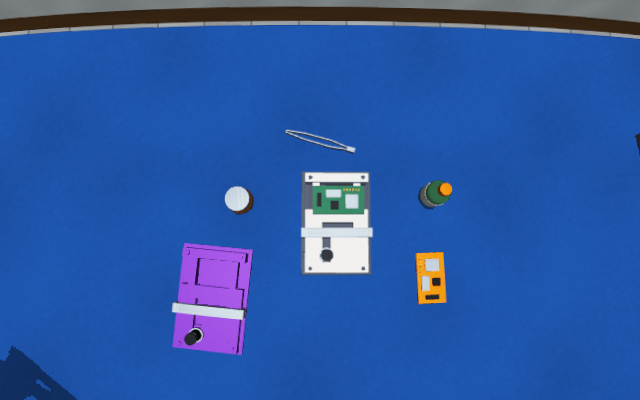

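View pics/side0.png

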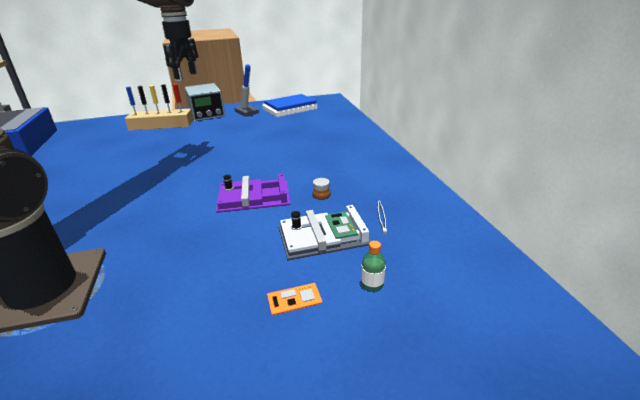

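```bash
python3 - <<'E'
from h import *
a=cv2.imread('pics/top0.png');cm=cam('top')
hsv=cv2.cvtColor(a,cv2.COLOR_BGR2HSV)
m=cv2.inRange(hsv,(0,0,130),(180,70,255));m[:165]=0;m[285:]=0;m[:,:290]=0;m[:,380:]=0
m=cv2.morphologyEx(m,cv2.MORPH_OPEN,np.ones((3,3)))
n,l,s,c=cv2.connectedComponentsWithStats(m);print(s[1:])
# rear plate + front jaw: edges
pl=np.argwhere(m>0)[:,::-1]
# side edges rows 243-268
for r in (180,245,255,265):
    x=pl[pl[:,1]==r][:,0];print(r,onplane(cm,[[x.min()-.5,r],[x.max()+.5,r]],.022)[:,:2])
d=cv2.inRange(hsv,(0,0,0),(180,255,60));d[:246]=0;d[264:]=0;d[:,:316]=0;d[:,336:]=0
p=np.argwhere(d>0)[:,::-1];ctr,r=cv2.minEnclosingCircle(p.astype(np.float32));print(ctr,r,onplane(cm,[ctr],.058),onplane(cm,[ctr],.045))
for c in(310,350,365):
    y=pl[pl[:,0]==c][:,1];print(c,onplane(cm,[[c,y.min()-.5],[c,y.max()+.5]],.022)[:,:2])
print(ctrl.calibration('wrist'))
E
```

```text
[[ 304  172   65   14  701]
 [ 326  189   15    9  133]
 [ 345  194   14   15  205]
 [ 301  208   71   66 3677]]
180 [[ 0.63714746  0.07370484]
 [ 0.63703538 -0.04175874]]
245 [[ 0.52269973  0.07371977]
 [ 0.52220097 -0.03975   ]]
255 [[ 0.50539588  0.07373097]
 [ 0.50483913 -0.03948843]]
265 [[ 0.48815375  0.07374455]
 [ 0.48753916 -0.03923916]]
(325.0, 252.5) 3.0414812564849854 [[0.51017746 0.0376224  0.058     ]] [[0.50996579 0.03716385 0.045     ]]
310 [[0.65241131 0.06216706]
 [0.47522291 0.06250693]]
350 [[ 0.65236198 -0.00899806]
 [ 0.47313616 -0.00682519]]
365 [[ 0.65236528 -0.03579667]
 [ 0.47465338 -0.03295496]]
{'intrinsics': array([[306.11373444,   0.        , 319.93892976],
       [  0.        , 306.11373444, 199.35553323],
       [  0.        ,   0.        ,   1.        ]]), 'k1': -0.04413826270171974, 'tool_from_camera': array([[ 4.66110190e-04,  9.48685214e-01,  3.16221676e-01,
         8.15419811e-02],
       [ 9.99999498e-01, -7.22669973e-04,  6.94058563e-04,
        -6.94888269e-04],
       [ 8.86967006e-04,  3.16221194e-01, -9.48685074e-01,
        -1.35380396e-01],
       [ 0.00000000e+00,  0.00000000e+00,  0.00000000e+00,
         1.00000000e+00]])}
```

Emit:
send_rows --pt "-0.03 -0.034 0.007 -2.5 -1" --pt "-0.063 -0.07 0.014 -5 -1" --pt "-0.096 -0.107 0.021 -8 -1" --pt "-0.13 -0.144 0.028 -10 -1" --pt "-0.164 -0.181 0.036 -12 -1" --pt "-0.197 -0.218 0.043 -14 -1" --pt "-0.231 -0.256 0.05 -16 -1" --pt "-0.265 -0.293 0.058 -18 -1" --pt "-0.299 -0.331 0.066 -20 -1" --pt "-0.333 -0.368 0.074 -22 -1" --pt "-0.367 -0.407 0.082 -24 -1" --pt "-0.401 -0.445 0.088 -25 -1"

```text
time: 1.3
eef_pos: [0.4574, 0.0457, 0.1519]
tcp_rot: [0.001, 1.0, 0.0, -0.0]
contact_force: [1.2, 0.6, -0.1]
opening: 0.005
finger_force: 0.0
```

```bash
python3 - <<'E'
from h import *
import time
st=ctrl.get_state();ctrl.read_camera('top')
st=ctrl.get_state();im=ctrl.read_camera('wrist');save(im,'w1')
print(st['eef_pos'],R.from_quat(st['tcp_rot']).as_matrix().round(4),st['opening'],st['time'],st['contact_force'])
np.savez('w1.npz',p=st['eef_pos'],q=st['tcp_rot'])
E
```

```text
[0.45933337 0.03957376 0.15155342] [[-1.0e+00  6.3e-03  5.0e-04]
 [ 6.3e-03  1.0e+00 -4.6e-03]
 [-5.0e-04 -4.6e-03 -1.0e+00]] 0.004230990732143598 1.35 [ 2.45406735 -3.51741353  0.04320238]
```

View pics/w1.png

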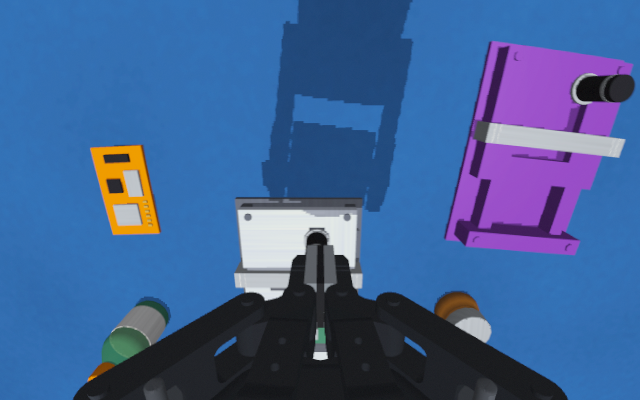

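The wrist view shows the plate's rear edge near row 208 (cols 237–361), the rear screws at (248,217) and (347,217), and the pin head at about (316,240) just in front of the closed fingertips at (320,250).

```bash
python3 - <<'E'
from h import *
d=np.load('w1.npz');st={'eef_pos':d['p'],'tcp_rot':d['q']};cm=cam('wrist',st)
im=cv2.imread('pics/w1.png');g=cv2.cvtColor(im,cv2.COLOR_BGR2GRAY)
cr=im[190:280,225:375];cv2.imwrite('pics/w1c.png',cv2.resize(cr,None,fx=5,fy=5,interpolation=cv2.INTER_CUBIC))
for n,p,z in(('screws',[[248,217],[347,217]],.022),('plate corners',[[237,209],[361,209]],.022),('pin',[[316,240]],.058),('sides r250',[[236,255],[361,255]],.022)):print(n,onplane(cm,p,z)[:,:2].round(4).tolist())
E
```

```text
screws [[0.4829, -0.0291], [0.4832, 0.0633]]
plate corners [[0.4749, -0.0387], [0.4753, 0.076]]
pin [[0.4891, 0.035]]
sides r250 [[0.5228, -0.0442], [0.523, 0.0778]]
```

View pics/w1c.png

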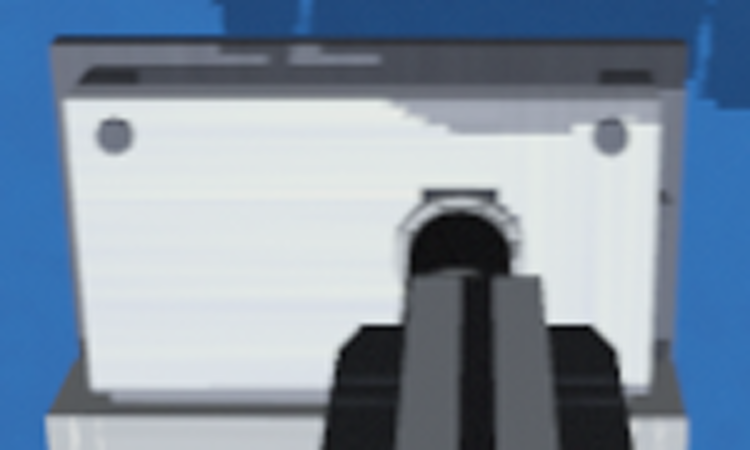

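```bash
python3 - <<'E'
from h import *
d=np.load('w1.npz');st={'eef_pos':d['p'],'tcp_rot':d['q']};cm=cam('wrist',st)
f=lambda p,z:onplane(cm,np.array(p)/5.+[225,190],z)[:,:2].round(4).tolist()
print('corners',f([[62,98],[662,98]],.022),'side',f([[90,388],[652,388]],.022))
print('screws',f([[115,135],[611,137]],.022))
print('slot rear',f([[460,190]],.022),f([[422,192],[498,192]],.022))
print('collar rear',f([[459,195]],.0255),'sides',f([[397,245],[522,245]],.0255))
E
```

```text
corners [[0.4755, -0.0383], [0.4759, 0.0727]] side [[0.5369, -0.0385], [0.537, 0.0728]]
screws [[0.4829, -0.0291], [0.4836, 0.0635]]
slot rear [[0.4942, 0.0353]] [[0.4946, 0.0281], [0.4947, 0.0425]]
collar rear [[0.4937, 0.0352]] sides [[0.5039, 0.0234], [0.504, 0.0469]]
```

Emit:
send_rows --pt "0 -0.002 0.02 0 -1" --pt "0 -0.002 0.05 0 -1" --pt "0 -0.002 0.08 0 -1" --pt "0 -0.002 0.1 0 -1" --pt "0 -0.002 0.1 0 -1" --pt "0 -0.002 0.1 0 -1"

```text
time: 2.0
eef_pos: [0.4575, 0.0462, 0.0526]
tcp_rot: [0.001, 1.0, 0.0, -0.0]
contact_force: [0.6, -0.7, -0.0]
opening: -0.002
finger_force: 0.0
```

```bash
python3 - <<'E'
from h import *
for i in range(3):
    st=ctrl.get_state();print(st['time'],st['eef_pos'],st['qpos'],st['contact_force']); im=ctrl.read_camera('wrist')
save(im,'w2')
E
```

```text
2.0 [0.45752641 0.04617739 0.05263927] [-1.20683434e-01  6.28591468e-02  2.21719782e+00  1.27928677e-04
  8.62408891e-01 -1.68968433e+00] [ 0.57988373 -0.65813757 -0.03296223]
2.05 [0.45842133 0.04599498 0.05353569] [-1.20835553e-01  6.18433718e-02  2.21615332e+00  1.00916158e-04
  8.62212052e-01 -1.68976634e+00] [ 0.78658363 -0.10192343 -0.40958736]
2.1 [0.45887028 0.04585066 0.05400504] [-1.21023521e-01  6.12302804e-02  2.21569529e+00  7.60162439e-05
  8.62038860e-01 -1.68986202e+00] [-0.06747302 -0.07385274  0.7051374 ]
```

View pics/w2.png

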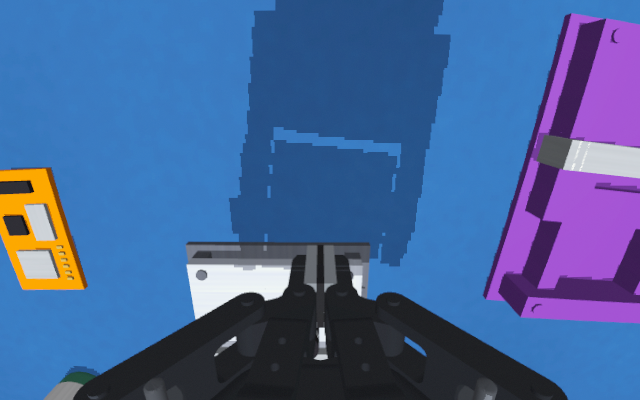

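Wrist view at low height: the plate's rear left corner is at about (187,265) and the closed fingers are at col 320, left of the pin's line, over the bare plate.

```bash
python3 - <<'E'
from h import *
st=ctrl.get_state();cm=cam('wrist',st);print(st['eef_pos'])
print(onplane(cm,[[187,265],[202,275]],.022)[:,:2], onplane(cm,[[187,243],[370,243]],.012))
E
```

```text
[0.45901163 0.04577561 0.05416727]
[[ 0.47651422 -0.03849101]
 [ 0.48370122 -0.02986724]] [[ 0.46618071 -0.04109999  0.012     ]
 [ 0.46606887  0.07732299  0.012     ]]
```

Emit:
send_rows --pt "0 -0.005 0.002 0 -1" --pt "0 -0.01 0.004 0 -1" --pt "0 -0.0105 0.004 0 -1" --pt "-0.005 -0.0105 0.004 0 -1" --pt "-0.01 -0.0105 0.004 0 -1" --pt "-0.015 -0.0105 0.004 0 -1" --pt "-0.019 -0.0105 0.004 0 -1" --pt "-0.023 -0.0105 0.004 0 -1" --pt "-0.027 -0.0105 0.004 0 -1" --pt "-0.031 -0.0105 0.004 0 -1" --pt "-0.035 -0.0105 0.004 0 -1" --pt "-0.035 -0.0105 0.004 0 -1"

```text
time: 3.35
eef_pos: [0.4933, 0.035, 0.0486]
tcp_rot: [0.001, 1.0, -0.0, 0.0]
contact_force: [0.2, -0.6, 0.8]
opening: 0.004
finger_force: 0.0
```

Emit:
send_rows --pt "-0.004 0 0 0 -1" --pt "-0.008 0 0 0 -1" --pt "-0.012 0 0 0 -1" --pt "-0.016 0 0 0 -1" --pt "-0.02 0 0 0 -1" --pt "-0.024 0 0 0 -1" --pt "-0.027 0 0 0 -1"

```text
time: 4.05
eef_pos: [0.5197, 0.035, 0.0484]
tcp_rot: [0.001, 1.0, 0.0, -0.0]
contact_force: [-3.5, 0.8, 2.0]
opening: 0.002
finger_force: 1.6
```

```bash
python3 - <<'E'
from h import *
a=ctrl.read_camera('side');cv2.imwrite('pics/s2.png',cv2.resize(a[190:270,250:410,::-1],None,fx=5,fy=5,interpolation=cv2.INTER_CUBIC))
st=ctrl.get_state();print(st['eef_pos'],st['contact_force'])
E
```

```text
[0.52015034 0.03499583 0.04843323] [-2.40999225e+00 -7.00924729e-04 -8.05148874e-01]
```

View pics/s2.png

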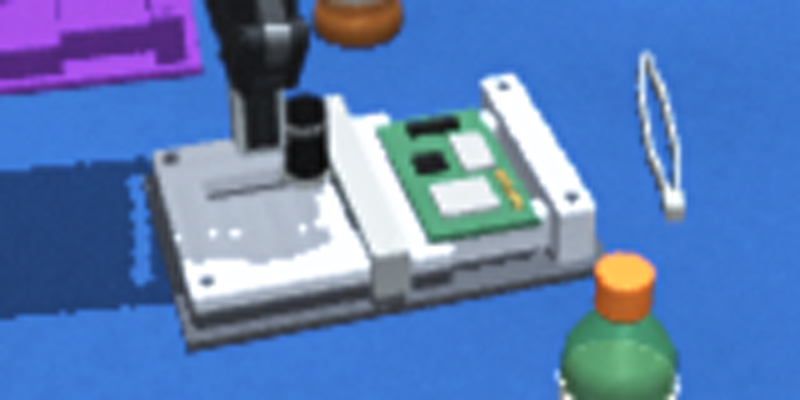

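The side view shows the fingertips behind the black head, which is at crop (305,140), with the head against the jaw bar. The board is still short of the fixed jaw.

Emit:
send_rows --pt "-0.003 0 0 0 -1" --pt "-0.006 0 0 0 -1" --pt "-0.009 0 0 0 -1" --pt "-0.011 0 0 0 -1" --pt "-0.013 0 0 0 -1" --pt "-0.013 0 0 0 -1"

```text
time: 4.7
eef_pos: [0.5329, 0.035, 0.0484]
tcp_rot: [0.001, 1.0, 0.0, 0.0]
contact_force: [-1.7, 0.7, -1.7]
opening: -0.002
finger_force: 1.1
```

Emit:
send_rows --pt "-0.0015 0 0 0 -1" --pt "-0.003 0 0 0 -1" --pt "-0.003 0 0 0 -1"

```text
time: 5.0
eef_pos: [0.5358, 0.0349, 0.0484]
tcp_rot: [0.001, 1.0, 0.0, -0.0]
contact_force: [-3.4, -0.4, -1.1]
opening: -0.001
finger_force: 1.3
```

Emit:
send_rows --pt "-0.001 0 0 0 -1" --pt "-0.002 0 0 0 -1" --pt "-0.002 0 0 0 -1"

```text
time: 5.3
eef_pos: [0.537, 0.035, 0.0484]
tcp_rot: [0.001, 1.0, 0.0, -0.001]
contact_force: [-4.8, -1.3, 0.1]
opening: -0.003
finger_force: 2.7
```

Emit:
send_rows --pt "-0.001 0 0 0 -1" --pt "-0.001 0 0 0 -1" --pt "-0.001 0 0 0 -1"

```text
time: 5.6
eef_pos: [0.5371, 0.035, 0.0484]
tcp_rot: [0.001, 1.0, 0.0, -0.002]
contact_force: [-9.0, -0.5, 3.2]
opening: 0.003
finger_force: 4.0
```

```bash
python3 - <<'E'
from h import *
a=ctrl.read_camera('side');cv2.imwrite('pics/s3.png',cv2.resize(a[190:270,250:410,::-1],None,fx=5,fy=5,interpolation=cv2.INTER_CUBIC))
for i in range(3):
    st=ctrl.get_state();print(st['eef_pos'],st['contact_force'],st['finger_force']);ctrl.read_camera('side')
E
```

```text
[0.53710021 0.0349749  0.04840375] [-8.08494372 -1.67463454  3.15355944] 3.948580138385296
[0.53710333 0.03497153 0.04840706] [-7.78536114 -0.51042188  2.40615415] 3.942107744514942
[0.53710781 0.03498975 0.0483963 ] [-7.28819146 -1.41775369  3.27686606] 3.9385881274938583
```

View pics/s3.png

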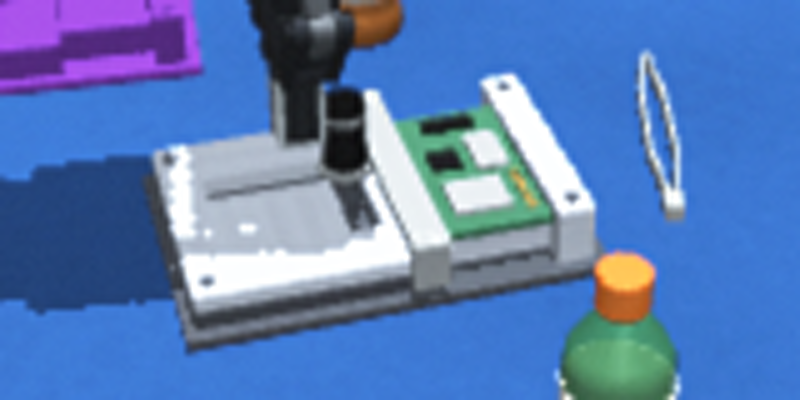

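The side view shows the pin at the corner, crop (345,130), with the side leg now uncovered at (355,205) and the board against the fixed jaw. The steady force confirms the end stop.

Emit:
send_rows --pt "0.006 0 0 0 -1" --pt "0.015 0 0 0 -1" --pt "0.022 0.005 0 0 -1" --pt "0.022 0.015 0 0 -1" --pt "0.022 0.025 0 0 -1" --pt "0.022 0.034 -0.002 0 -1" --pt "0.018 0.038 -0.002 0 -1" --pt "0.008 0.038 -0.002 0 -1" --pt "-0.002 0.038 -0.002 0 -1" --pt "-0.012 0.038 -0.002 0 -1" --pt "-0.018 0.038 -0.002 0 -1" --pt "-0.018 0.038 -0.002 0 -1"

```text
time: 7.0
eef_pos: [0.5581, 0.0725, 0.0507]
tcp_rot: [0.002, 1.0, -0.0, 0.0]
contact_force: [-0.2, 0.3, -0.3]
opening: -0.004
finger_force: 0.0
```

Emit:
send_rows --pt "0.001 -0.004 0 0 -1" --pt "0.001 -0.008 0 0 -1" --pt "0.001 -0.011 0 0 -1" --pt "0.001 -0.014 0 0 -1" --pt "0.001 -0.017 0 0 -1" --pt "0.001 -0.02 0 0 -1" --pt "0.001 -0.023 0 0 -1" --pt "0.001 -0.026 0 0 -1" --pt "0.001 -0.029 0 0 -1"

```text
time: 7.9
eef_pos: [0.5556, 0.0438, 0.0505]
tcp_rot: [0.001, 1.0, 0.0, -0.0]
contact_force: [-2.1, 1.6, 0.6]
opening: -0.003
finger_force: 0.7
```

Emit:
send_rows --pt "0 -0.003 0 0 -1" --pt "0 -0.006 0 0 -1" --pt "0 -0.009 0 0 -1" --pt "0 -0.012 0 0 -1" --pt "0 -0.015 0 0 -1" --pt "0 -0.018 0 0 -1" --pt "0 -0.02 0 0 -1" --pt "0 -0.02 0 0 -1"

```text
time: 8.7
eef_pos: [0.5559, 0.0234, 0.0506]
tcp_rot: [0.001, 1.0, -0.0, 0.0]
contact_force: [0.5, 0.5, -0.7]
opening: -0.002
finger_force: 0.2
```

```bash
python3 - <<'E'
from h import *
a=ctrl.read_camera('side');cv2.imwrite('pics/s4.png',cv2.resize(a[190:270,250:410,::-1],None,fx=5,fy=5,interpolation=cv2.INTER_CUBIC))
st=ctrl.get_state();print(st['eef_pos'],st['contact_force'],st['finger_force'])
E
```

```text
[0.55601652 0.02349199 0.05063305] [-0.09476519  0.31921318 -0.14792047] 0.06015645805746317
```

View pics/s4.png

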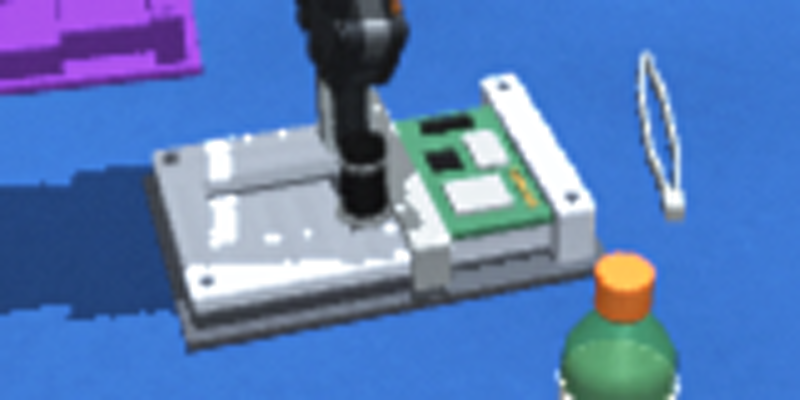

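The side view shows the pin in the side leg, with its foot at crop (362,215), close to the end. I'll go on in small steps until the force rises.

Emit:
send_rows --pt "0 -0.0015 0 0 -1" --pt "0 -0.003 0 0 -1" --pt "0 -0.004 0 0 -1" --pt "0 -0.004 0 0 -1"

```text
time: 9.15
eef_pos: [0.5559, 0.0197, 0.0507]
tcp_rot: [0.001, 1.0, -0.0, 0.0]
contact_force: [-0.8, 0.4, -0.9]
opening: -0.002
finger_force: 0.3
```

Emit:
send_rows --pt "0 -0.001 0 0 -1" --pt "0 -0.002 0 0 -1" --pt "0 -0.003 0 0 -1" --pt "0 -0.003 0 0 -1"

```text
time: 9.55
eef_pos: [0.5558, 0.0167, 0.0507]
tcp_rot: [0.001, 1.0, -0.0, 0.0]
contact_force: [0.4, -0.0, -0.4]
opening: 0.001
finger_force: 0.3
```

Emit:
send_rows --pt "0 -0.001 0 0 -1" --pt "0 -0.0015 0 0 -1" --pt "0 -0.002 0 0 -1" --pt "0 -0.002 0 0 -1"

```text
time: 9.95
eef_pos: [0.5558, 0.016, 0.0507]
tcp_rot: [0.002, 1.0, 0.001, 0.0]
contact_force: [1.3, 5.8, 0.9]
opening: -0.0
finger_force: 2.9
```

Emit:
send_rows --pt "0 -0.001 0 0 -1" --pt "0 -0.001 0 0 -1"

```text
time: 10.15
eef_pos: [0.5558, 0.0157, 0.0507]
tcp_rot: [0.002, 1.0, 0.002, 0.0]
contact_force: [1.6, 7.6, 0.5]
opening: 0.002
finger_force: 4.1
```

Hard stop reached. Backing off in +y, then up and back.

Emit:
send_rows --pt "0 0.006 0 0 -1" --pt "0 0.015 0 0 -1" --pt "0 0.025 0 0 -1" --pt "0 0.028 -0.02 0 -1" --pt "0 0.028 -0.05 0 -1" --pt "0.02 0.028 -0.09 0 -1" --pt "0.05 0.04 -0.13 0 -1" --pt "0.08 0.07 -0.16 0 -1" --pt "0.1 0.11 -0.18 0 -1" --pt "0.1 0.15 -0.19 0 -1" --pt "0.1 0.18 -0.19 0 -1" --pt "0.1 0.18 -0.19 0 -1"

```text
time: 11.35
eef_pos: [0.4556, 0.1971, 0.2415]
tcp_rot: [-0.001, 1.0, 0.0, 0.001]
contact_force: [-1.0, -0.0, 1.2]
opening: -0.0
finger_force: 0.0
```

```bash
python3 - <<'E'
from h import *
for i in range(4): a=ctrl.read_camera('top');b=ctrl.read_camera('side')
top=cv2.resize(a[120:290,220:470],None,fx=3,fy=3,interpolation=cv2.INTER_CUBIC);save(top,'t5')
cm=cam('top');print(proj(cm,[[.5565,-.0055,.058],[.6085,.0172,.022]]))
st=ctrl.get_state();print(st['eef_pos'],st['contact_force'],st['time'])
E
```

```text
[[350.71309958 224.39591806]
 [335.52714052 196.00112726]]
[0.45623888 0.19328208 0.24028815] [-1.45750812  0.08600765 -0.33657279] 11.75
```

View pics/t5.png

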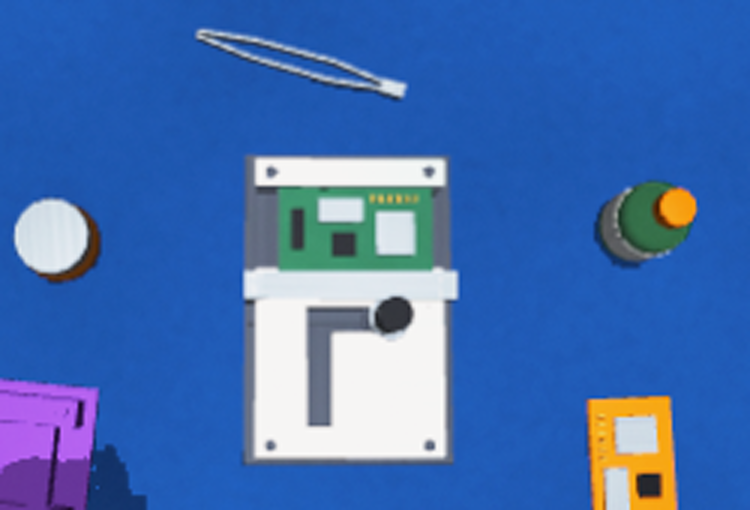

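The top view shows the pin head at crop (393,315), which is (351,225) in the full picture, right where slot_end projects. The board is clamped between the jaws, and the jar, bottle and tweezers have not moved.

```bash
python3 -c "
from plant import ctrl
print(ctrl.sign_off())"
```

```text
the job is handed in; nothing more can be done
None
```

The board is locked and the job handed in at about 12 s: the pin stands at the end of the side leg, the jaw is closed on the board, the bottle, jar and tweezers look unmoved, and the arm is clear.

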